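# Clear the way to a bronze seal and put it in its case

### The job

The bronze seal stands behind the lidded ceramic pot and the red wax stick: first move these two out of the way onto the grey side mat, and only then open the lid of the wooden case until it stands upright by itself. Set the seal upright on the round green pad in the middle of the case, lower the lid gently until it is shut, and then put the pot back in the middle of its white coaster and the wax stick in the middle of its blue coaster. Keep the pot, wax stick and seal upright, set them down without dropping them, and leave the loupe and the green vise alone.

Things in the scene. Friction and masses are not known exactly. Their poses are not given: they have to be found in the camera images.
- seal: loose bronze hand seal, a solid of revolution standing upright, 45 mm tall: flat base 36 mm in diameter and 10 mm high, narrow neck, round handle 22 mm in diameter from 24 to 45 mm above its foot; about 0.2 kg. Origin at the centre of its underside, z up. It stands on the bench behind (farther from the robot than) the pot and the wax stick, about 65 mm from the middle of each.
- pot: loose white ceramic heating pot with a blue band and a terracotta lid that is fixed to it, about 0.4 kg: round body 64 mm in diameter, lid rising to 90 mm, and on top an upright round knob 22 mm in diameter from 90 to 120 mm above the foot, by which it is picked. Foot 48 mm in diameter. Origin at the centre of its underside, z up. It starts on the white coaster.
- wax: loose red wax stick, 18 mm square, standing upright in a round brass foot 50 mm in diameter (foot and collar 25 mm high, collar 30 mm in diameter); 110 mm tall in all, about 0.2 kg. Origin at the centre of its underside, z up, x and y along the normals of the stick's faces. It starts on the blue coaster.
- white_coaster: fixed round white marble coaster, 80 mm in diameter, 3 mm thick, the pot's place; origin at the centre of its underside (on the bench).
- blue_coaster: fixed round blue ceramic coaster, 80 mm in diameter, 3 mm thick, the wax stick's place; origin at the centre of its underside (on the bench).
- mat: fixed grey side mat with a dark border, 130 mm along its x, 190 mm along its y, 3 mm thick, empty at the start; there is room for pot and wax stick side by side along y. Origin at the centre of its underside (on the bench).
- case: fixed dark wooden case, 140 mm (x) by 130 mm (y), 65 mm high without lid, walls and floor 6 mm thick, a flat round green pad 56 mm in diameter in the middle of its inner floor. Origin at the centre of its underside (on the bench). The lid is hinged on the +x rim (far from the robot) about an axis along y at [0.070, 0, 0.0655] m in the case frame.
- case_lid (a joint): lid angle, rad: 0 shut, grows opening up and away, to 1.9; a stiff hinge (0.13 N m) holds any angle. Board 140 x 130 x 8 mm, 0.12 kg; on top a brass barrel handle lying along the hinge, 18 mm diameter, 22 mm long, on a thin stem, its centre at [-0.045, 0, 0.1055] m in the case frame when shut (115 mm from the hinge axis, 40 mm above it). Pinched on its ends it turns in the fingers.
- loupe: loose small black loupe with a glass top, 38 mm in diameter, 24 mm tall, a bystander; origin at the centre of its underside.
- vise: fixed small green vise bolted to the bench, holding a bronze disc, a bystander beyond the work: 60 mm along its x, about 105 mm along its y (from -70 to +35 mm), 90 mm tall; origin at the centre of its underside.
Not all that is in view belongs to the job. Several things have the shape of the case; the one meant has the colours described above.

How it is judged:
By the outcome, as a careful person would: the job done as asked, in the order asked, and still so for the second after the job is handed in, with the robot touching nothing.
It also fails if it takes over 141 s, if anything falls off the work surface, if the arm or the gripper's body presses on something with over 40 N, if the wrist force passes 120 N, or if a joint passes its speed limit or range.

### The arm

A 7-joint arm with a two-finger parallel gripper is mounted at the origin on the work surface. World frame = base frame: x ahead of the robot, y to its left, z up, the work surface at z = 0. Lengths are in m, angles in rad, forces in N, time in s.
With the tool pointing down it reaches from about 0.4 to 0.75 m from the base axis. Payload 19.5 kg.
Tool frame: the origin (TCP) lies between the finger pads; the fingertips stand 22 mm ahead of it and the grasp point (between the pads) lies 3 mm ahead of it; z points along the fingers, y is the line along which they close (so a half turn about z gives the same grasp; the last joint's range is limited). The gripper opens to 85 mm and grips with 20 to 120 N. Pads are 22 mm wide; open, the fingers measure 114 mm over their backs; the gripper's body (76 mm by 85 mm) begins 54 mm behind the grasp point. The pads swing forward as they close: fully open they stand 13 mm farther back than shut.
Start: joints at [-1.345, 0.707, -0.028, 1.485, 0.022, 0.951, -0.075], TCP at [0.152, 0.554, 0.253] pointing down, gripper open.
Joint ranges: [-2.71, 2.71], [-0.32, 2.16], [-1.57, 1.52], [0, 2.45], [-1.46, 4.6], [0, 2.02], [-2.83, 2.83]. Speed limits (rad/s): [1.89, 1.89, 2.57, 2.57, 3.01, 3.01, 3.01].

### API

Orientations are given as a rotation vector (axis times angle).
In Python, from station import ctrl, solver, capture, get_calibration, workorder, monitor gives the robot as it stands. Calls block until the motion is done:
- ctrl.movep(position, orientation): joint-space move of the TCP to a pose.
- ctrl.movel(position, rate=0.15, attitude=None): straight line of the TCP; attitude=None keeps the orientation; rate is the mean speed in m/s.
- ctrl.move_joints(angles): joint-space move.
- ctrl.open_gripper() and ctrl.gripper_close(): open the fingers fully, or close them until they stop; the grip force is fixed at half the most.
- ctrl.hold(seconds).
- solver.solve_ik(position, orientation): joint angles nearest the present ones, or None.
- capture(name): name is "scene" or "top" or "wrist"; returns the picture (384x512x3 uint8, blue, green, red); there is no depth.
- get_calibration(name): a dict with "fov_y" (degrees; the focal length in pixels is half the picture's height over the tangent of half this angle, whatever the lens; pixels are square), "cx", "cy" (the principal point, pixels), "position" and "attitude" of the camera in the world; the wrist camera has in their place "tool_from_camera" (4x4, takes a point from camera to tool coordinates, whose origin is the TCP and whose axes are the flange's). Camera axes: x right, y down, z forward; pixel columns grow to the right and rows downward; lengths in m; the calibration is good to about 2 mm. The wrist camera is an equidistant fisheye: a pixel r from the principal point sees the ray r / f radians off the axis. A picture is of the moment at which its call begins: read the wrist's pose just before it. get_calibration takes no time and is no camera call.
A pose or a line that the arm cannot do raises ctrl.Unreachable and nothing moves.
- workorder.close_job(): hands the job in; it is judged then, once.
Readings, each from a call of its own:
- monitor.get_time_s(): time.
- monitor.get_qpos(): joint angles.
- monitor.get_joint_vel(): joint speeds.
- monitor.get_joint_efforts(): joint torques, N m.
- monitor.get_ee_pos(): TCP position.
- monitor.get_tcp_rot(): TCP orientation.
- monitor.get_wrist_force(): force on the tool from outside, world axes, zero at the start.
- monitor.get_wrist_torque(): the same for the moment, N m.
- monitor.get_grip_width(): finger opening in m.
- monitor.get_finger_force(): force on a finger pad.
Only numpy, scipy, OpenCV 4.12 (cv2) and the standard library are available. Lean on these libraries where they do the work, as an engineer would, in place of code of your own. Each camera call takes 0.05 s, during which the arm holds its last target. There are 200 camera calls.

## Working session

There is one attempt and no reset: what is moved stays moved. The work goes in short steps, each a Python script; the robot and the scene stay as the last script left them, time stands still between calls to the robot, and variables do not carry over. Pictures are saved under pics/ and viewed, at most 14 in all, crops included, and the job is handed in when it is done.

```bash
ls; mkdir -p pics
python3 - <<'E'
from station import *
import cv2
for n in("scene","top"):
    cv2.imwrite(f"pics/{n}0.png",capture(n)); print(n,get_calibration(n))
print(get_calibration("wrist"),monitor.get_ee_pos(),monitor.get_tcp_rot(),monitor.get_time_s())
E
```

```text
pics
scene {'fov_y': 44.61546508670036, 'cx': 251.19546955461928, 'cy': 189.84861037966647, 'position': array([ 1.27121555, -0.36434767,  0.827609  ]), 'attitude': array([-2.00054473, -1.2923227 ,  0.59942641])}
top {'fov_y': 56.971206147974094, 'cx': 256.6489658773821, 'cy': 192.66239596666395, 'position': array([ 0.42564055, -0.05377108,  0.98329006]), 'attitude': array([-2.18551475,  2.1973922 , -0.10578426])}
{'fov_y': 65.70646984690485, 'cx': 258.4668549121914, 'cy': 191.39836617224432, 'tool_from_camera': array([[ 4.10642922e-04, -9.57137805e-01, -2.89632620e-01,
         7.45022725e-02],
       [ 9.99998711e-01, -5.65956220e-05,  1.60483374e-03,
         7.53078968e-04],
       [-1.55243898e-03, -2.89632906e-01,  9.57136547e-01,
        -1.21786044e-01],
       [ 0.00000000e+00,  0.00000000e+00,  0.00000000e+00,
         1.00000000e+00]])} [0.15210446 0.55431105 0.25289573] [-4.19412056e-01 -3.11338086e+00  1.45730556e-03] 0.1
```

View pics/scene0.png

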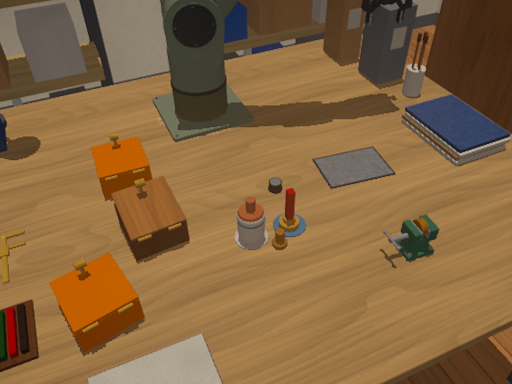

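View pics/top0.png

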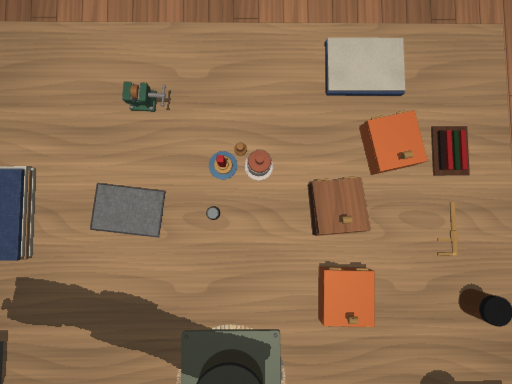

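The scene picture shows the pot (250,225), wax (290,210), seal (280,240), loupe (275,185), mat (353,167), vise (415,238) and the brown case (150,215), with two orange decoys. In the top view, the case is at (340,207), the pot at (259,163), the wax at (223,163), the seal at (241,149) and the mat at (128,210). I'll enlarge the work area next.

```bash
cat > h.py <<'E'
import numpy as np, cv2
from station import *
from scipy.spatial.transform import Rotation as R
def ray(name,u,v,pose=None):
    c=get_calibration(name); f=192/np.tan(np.radians(c["fov_y"])/2)
    d=np.array([(u-c["cx"])/f,(v-c["cy"])/f,1.])
    if name!="wrist": return np.array(c["position"]),R.from_rotvec(c["attitude"]).as_matrix()@d
    r=np.hypot(d[0],d[1]); 
    d=np.array([d[0]/r*np.sin(r),d[1]/r*np.sin(r),np.cos(r)]) if r>1e-9 else np.array([0,0,1.])
    T=c["tool_from_camera"]; p,rv=pose; M=R.from_rotvec(rv).as_matrix()
    return p+M@T[:3,3],M@T[:3,:3]@d
def hit(name,u,v,z,pose=None):
    o,d=ray(name,u,v,pose); return (o+d*(z-o[2])/d[2])[:2]
def proj(name,P,pose=None):
    c=get_calibration(name); f=192/np.tan(np.radians(c["fov_y"])/2); P=np.atleast_2d(P)
    if name!="wrist": q=(P-c["position"])@R.from_rotvec(c["attitude"]).as_matrix(); s=f/q[:,2]
    else:
        T=c["tool_from_camera"]; p,rv=pose; M=R.from_rotvec(rv).as_matrix()
        q=((P-p)@M-T[:3,3])@T[:3,:3]; r=np.hypot(q[:,0],q[:,1]); s=f*np.arctan2(r,q[:,2])/r
    return np.c_[c["cx"]+s*q[:,0],c["cy"]+s*q[:,1]]
E
python3 - <<'E'
from h import *
for n,uv,z in [("mat",(128,210),.003),("loupe",(213,213),.024),("wax",(221,158),.11),("bluec",(223,165),.003),("pot knob",(260,155),.12),("whitec",(259,166),.003),("seal",(241,148),.045),("casetop",(339,206),.0735),("handle",(347,218),.1055),("vise",(147,96),.05),("base",(230,375),.3)]:
    print(n,hit("top",*uv,z))
im=cv2.imread("pics/top0.png")
cv2.imwrite("pics/c1.png",cv2.resize(im[130:250,190:390],None,fx=4,fy=4,interpolation=cv2.INTER_CUBIC))
E
```

```text
mat [0.45502857 0.28090889]
loupe [0.4450185  0.04551635]
wax [0.57991389 0.0171925 ]
bluec [0.57905686 0.02028424]
pot knob [ 0.58536582 -0.07969997]
whitec [ 0.5759195  -0.08020277]
seal [ 0.61837404 -0.03106806]
casetop [ 0.46019833 -0.28435151]
handle [ 0.42902987 -0.29551126]
vise [0.7593923  0.22078224]
base [ 0.13828524 -0.0156042 ]
```

View pics/c1.png

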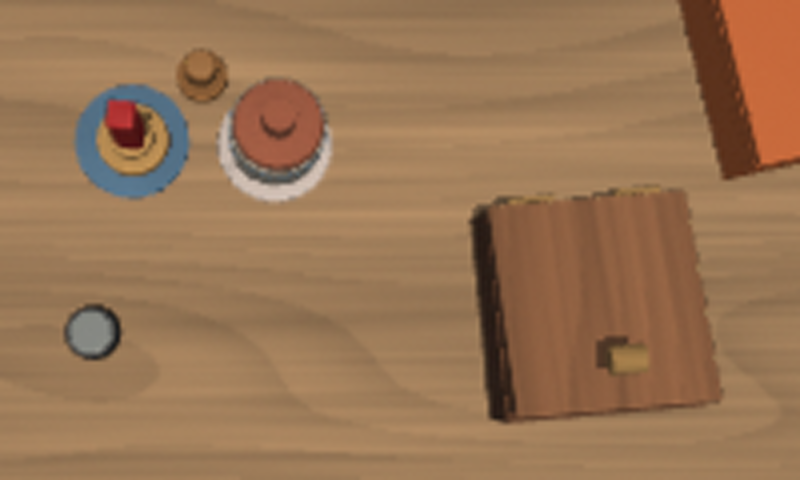

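The crop shows the blue coaster centred at (132,141), the white coaster at (275,145), the seal top at (202,62), and the lid corners at (490,205), (685,188), (720,400) and (510,418). These agree with the given sizes and reach. I'll refine them with wrist views over the mat, the group of objects and the case.

```bash
cat >> h.py <<'E'
def down(a): # a=0: closes along world y, camera on robot side
    c,s=np.cos(a),np.sin(a)
    return R.from_matrix(np.array([[-c,-s,0],[-s,c,0],[0,0,-1]])).as_rotvec()
def shot(fn):
    pose=(np.array(monitor.get_ee_pos()),np.array(monitor.get_tcp_rot())); im=capture("wrist")
    cv2.imwrite(f"pics/{fn}.png",im); np.save(f"pics/{fn}.npy",np.array(pose)); return im,pose
E
python3 - <<'E'
from h import *
q=lambda u,v,z:hit("top",190+(u+.5)/4-.5,130+(v+.5)/4-.5,z)
for n,u,v,z in [("blue",132,141,.003),("white",275,145,.003),("seal",202,62,.045),("waxtop",122,110,.113),("knob",280,112,.123),("handle",630,359,.1055)]: print(n,q(u,v,z).round(4))
L=[q(*p,.0735) for p in[(490,205),(685,188),(720,400),(510,418)]]
print(np.mean(L,0),[np.linalg.norm(L[i]-L[i-1]).round(4) for i in range(4)],[np.degrees(np.arctan2(*(L[0]-L[3])[::-1])),np.degrees(np.arctan2(*(L[1]-L[2])[::-1]))])
for fn,p in[("w_mat",(.43,.28,.25)),("w_obj",(.55,-.03,.25)),("w_case",(.44,-.285,.26))]:
    ctrl.movep(np.array(p),down(0)); ctrl.hold(.2); im,po=shot(fn)
    cv2.imwrite(f"pics/{fn}_b.png",cv2.resize(im,(768,576),interpolation=cv2.INTER_CUBIC)); print(fn,po[0].round(4),monitor.get_qpos().round(2) ,monitor.get_time_s())
E
```

```text
blue [0.5794 0.0213]
white [ 0.5763 -0.0785]
seal [ 0.6262 -0.0287]
waxtop [0.5816 0.0191]
knob [ 0.5783 -0.0786]
handle [ 0.4256 -0.2957]
[ 0.46235721 -0.28691054] [np.float64(0.1378), np.float64(0.128), np.float64(0.1387), np.float64(0.1363)] [np.float64(4.311390779396336), np.float64(7.743053009062104)]
w_mat [0.4296 0.2807 0.25  ] [-0.55  0.62 -0.16  1.71  0.13  0.82  0.8 ] 1.8
w_obj [ 0.55   -0.029   0.2501] [ 0.11  0.68 -0.22  1.58  0.17  0.91  1.4 ] 3.3083
w_case [ 0.4406 -0.2841  0.26  ] [ 0.66  0.63 -0.27  1.65  0.2   0.88  1.88] 4.6333
```

View pics/w_obj_b.png

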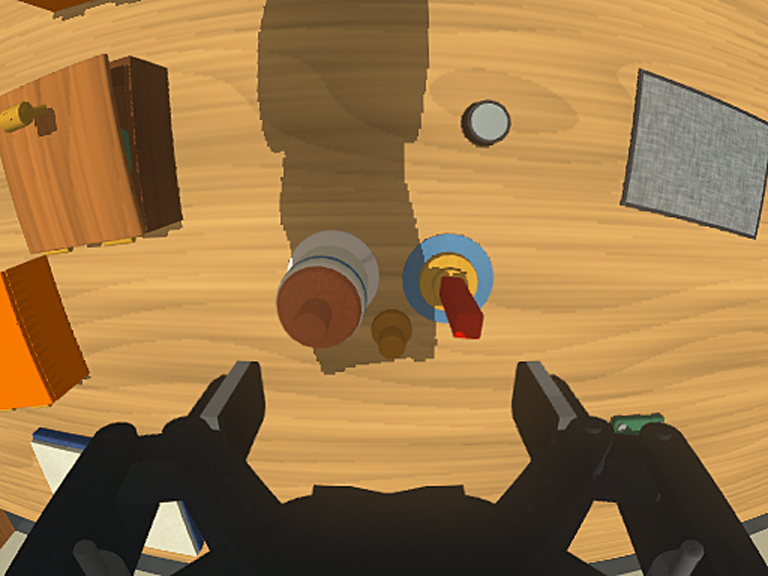

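View pics/w_case_b.png

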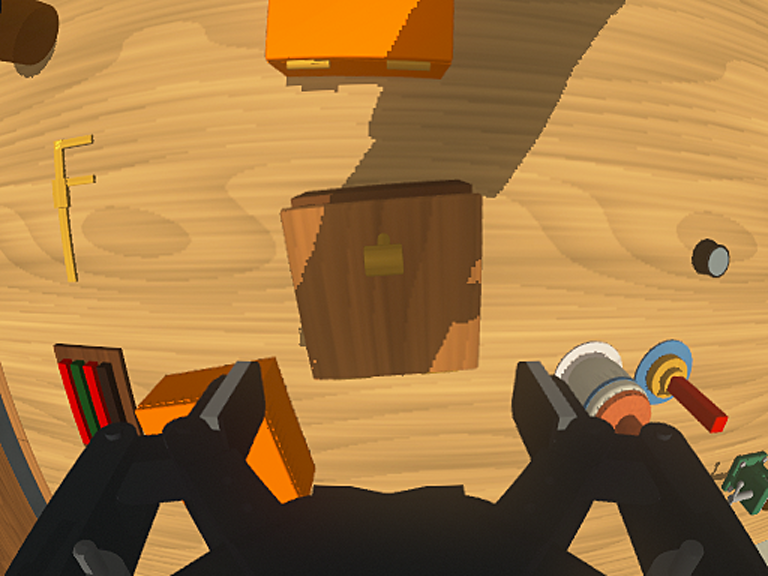

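View pics/w_mat_b.png

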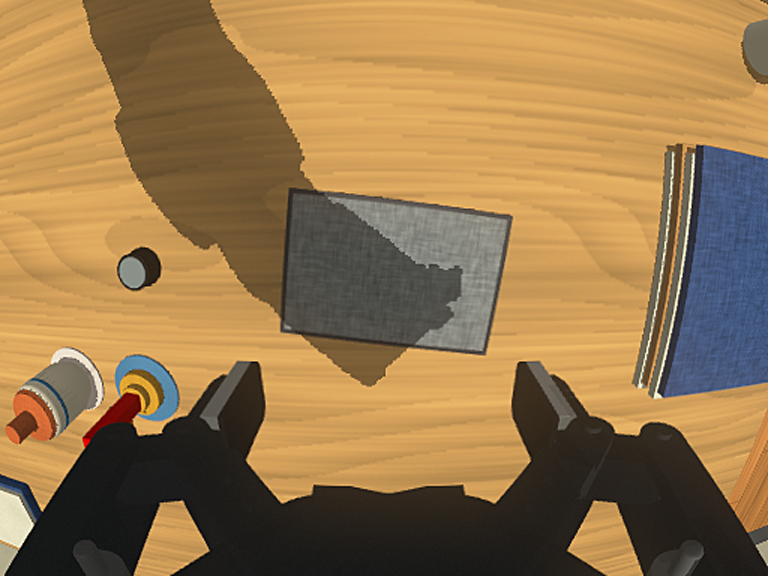

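In the object view, the blue coaster is at (448,278), the white coaster at about (331,279), the seal at (392,335), the pot knob at (315,315) and the wax top at (470,325). The mat corners are (290,188), (512,215), (485,354) and (282,331). In the case view, the lid corners are (283,210), (482,194), (478,368) and (314,380), with the handle at (384,261). The lid's perspective looks as if it may be slightly ajar, so I'll fit its angle.

Run:
```python
from h import *
from scipy.optimize import least_squares
P={k:np.load(f"pics/{k}.npy") for k in("w_mat","w_obj","w_case")}
w=lambda u,v:((u+.5)/1.5-.5,(v+.5)/1.5-.5)
t=lambda u,v:(190+(u+.5)/4-.5,130+(v+.5)/4-.5)
H=(-.115,0,.04)
obs=[("top",None,t(490,205),(0,.065,.008)),("top",None,t(685,188),(0,-.065,.008)),("top",None,t(720,400),(-.14,-.065,.008)),("top",None,t(510,418),(-.14,.065,.008)),("top",None,t(630,359),H),
("wrist","w_case",w(283,210),(-.14,-.065,.008)),("wrist","w_case",w(482,194),(-.14,.065,.008)),("wrist","w_case",w(478,368),(0,.065,.008)),("wrist","w_case",w(314,380),(0,-.065,.008)),("wrist","w_case",w(384,262),H),
("wrist","w_obj",w(108,55),(-.14,.065,.008)),("wrist","w_obj",w(140,238),(0,.065,.008)),("wrist","w_obj",w(16,117),H)]
def pts(p):
    x,y,a,th=p; out=[]
    for c,k,uv,l in obs:
        q=R.from_euler('y',th).apply(l)+[.07,0,.0655]; out.append((R.from_euler('z',a).apply(q)+[x,y,0]))
    return out
res=lambda p:np.concatenate([proj(o[0],X,None if o[1] is None else P[o[1]])[0]-o[2] for o,X in zip(obs,pts(p))])
s=least_squares(res,[.462,-.287,.1,.1],loss="soft_l1"); print(s.x.round(4),res(s.x).reshape(-1,2).round(1).tolist())
mc=[hit("wrist",*w(*p),.003,P["w_mat"]) for p in[(290,188),(512,215),(485,354),(282,331)]]
print("mat",np.mean(mc,0),[np.linalg.norm(mc[i]-mc[i-1]).round(4) for i in range(4)],mc[1]-mc[0],mc[2]-mc[3])
for n,u,v,z in[("blue",448,278,.003),("white",331,279,.003),("knob",313,308,.123),("seal",391,343,.045),("sealbase",391,327,.01),("loupe",489,120,.024)]: print(n,hit("wrist",*w(u,v),z,P["w_obj"]).round(4))
im=cv2.imread("pics/w_obj.png")
cv2.imwrite("pics/c2.png",cv2.resize(im[150:245,180:335],None,fx=5,fy=5,interpolation=cv2.INTER_CUBIC))
```

```text
[ 0.4605 -0.2825  0.0732  0.2012] [[-1.4, -0.5], [-0.5, -0.1], [-0.2, -0.0], [0.6, -0.3], [-1.9, -0.1], [-2.0, 0.3], [0.5, 1.2], [-0.6, 0.9], [-0.9, 0.1], [0.1, -2.2], [-2.3, -0.8], [1.9, -0.3], [1.4, -0.3]]
mat [0.45585506 0.28662029] [np.float64(0.129), np.float64(0.1888), np.float64(0.13), np.float64(0.188)] [0.02204841 0.18750653] [0.02290904 0.18658996]
blue [0.579  0.0245]
white [ 0.58   -0.0766]
knob [ 0.5641 -0.0724]
seal [ 0.6213 -0.0249]
sealbase [ 0.6216 -0.0246]
loupe [0.4451 0.0509]
```

View pics/c2.png

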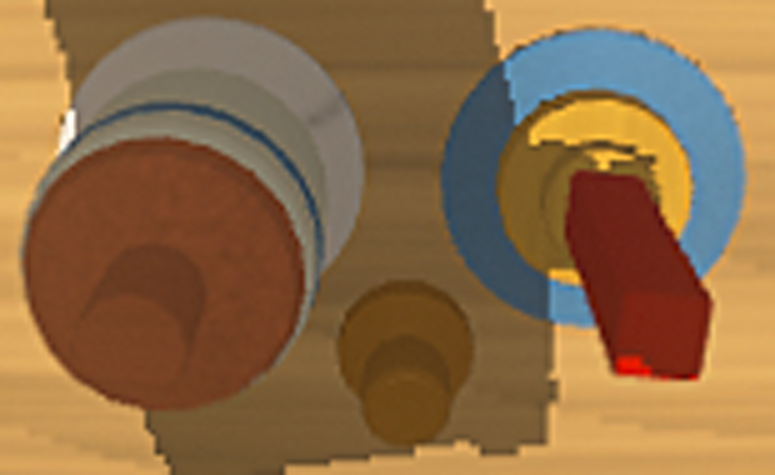

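The crop shows the knob top at (133,340), the wax top face corners at (622,290), (712,300), (697,378) and (617,368), and the seal top at (405,407). The fit has the case lid starting ajar at about 0.2 rad. Next I'll compute the wax yaw and compare the two cameras.

Run:
```python
from h import *
P=np.load("pics/w_obj.npy")
w=lambda u,v:(180+(u+.5)/5-.5,150+(v+.5)/5-.5)
for n,u,v,z in[("knob",133,340,.123),("lidrim",164,272,.085),("seal",405,407,.045),("waxfoot",597,187,.01),("blue",593,178,.003)]: print(n,hit("wrist",*w(u,v),z,P).round(4))
C=np.array([hit("wrist",*w(*p),.113,P) for p in[(622,290),(712,300),(697,378),(617,368)]])
print(C.mean(0),[(C[i]-C[i-1]).round(4).tolist() for i in range(4)],[np.degrees(np.arctan2(*(C[i]-C[i-1])[::-1]))%90 for i in range(4)])
# consistency of wrist poses: settle check
print(monitor.get_ee_pos(),monitor.get_tcp_rot(),down(0))
for a in(0,.12,.9,-.6,1.57,-1.57):
    for p in[(.58,.023,.1),(.58,-.078,.12),(.456,.33,.1),(.456,.24,.1),(.62,-.027,.05),(.46,-.28,.06)]:
        q=solver.solve_ik(np.array(p),down(a)); print(a,p,None if q is None else q[[4,5,6]].round(2),end=" ")
    print()
```

```text
knob [ 0.5761 -0.0752]
lidrim [ 0.5763 -0.075 ]
seal [ 0.6246 -0.0248]
waxfoot [0.5795 0.0243]
blue [0.5791 0.0241]
[0.57892827 0.02316917] [[-0.0158, 0.0001], [0.0021, 0.0174], [0.016, -0.0017], [-0.0023, -0.0158]] [np.float64(89.62149459742176), np.float64(83.09274709637869), np.float64(83.78536858372023), np.float64(81.74930720942358)]
[ 0.44049794 -0.2842811   0.25996598] [-2.05464518e-03  3.14152817e+00  2.71523660e-04] [-0.          3.14159265  0.        ]
0 (0.58, 0.023, 0.1) [0.26 0.63 1.24] 0 (0.58, -0.078, 0.12) [0.25 0.68 1.43] 0 (0.456, 0.33, 0.1) [0.14 0.56 0.76] 0 (0.456, 0.24, 0.1) [0.18 0.43 0.85] 0 (0.62, -0.027, 0.05) [0.3  0.65 1.31] 0 (0.46, -0.28, 0.06) [0.32 0.43 1.76] 
0.12 (0.58, 0.023, 0.1) [0.29 0.63 1.34] 0.12 (0.58, -0.078, 0.12) [0.28 0.69 1.52] 0.12 (0.456, 0.33, 0.1) [0.18 0.56 0.84] 0.12 (0.456, 0.24, 0.1) [0.22 0.44 0.93] 0.12 (0.62, -0.027, 0.05) [0.33 0.66 1.41] 0.12 (0.46, -0.28, 0.06) [0.35 0.43 1.84] 
0.9 (0.58, 0.023, 0.1) [0.49 0.68 1.94] 0.9 (0.58, -0.078, 0.12) [0.48 0.74 2.12] 0.9 (0.456, 0.33, 0.1) [0.46 0.62 1.36] 0.9 (0.456, 0.24, 0.1) [0
[... 183 characters left out ...]
-0.6 (0.456, 0.33, 0.1) [-0.09  0.55  0.37] -0.6 (0.456, 0.24, 0.1) [-0.04  0.42  0.46] -0.6 (0.62, -0.027, 0.05) [0.05 0.62 0.92] -0.6 (0.46, -0.28, 0.06) [0.16 0.41 1.31] 
1.57 (0.58, 0.023, 0.1) [0.65 0.75 2.48] 1.57 (0.58, -0.078, 0.12) [0.65 0.81 2.66] 1.57 (0.456, 0.33, 0.1) [0.68 0.71 1.85] 1.57 (0.456, 0.24, 0.1) [0.7  0.57 1.92] 1.57 (0.62, -0.027, 0.05) [0.7  0.78 2.57] 1.57 (0.46, -0.28, 0.06) [0.99 0.72 2.73] 
-1.57 (0.58, 0.023, 0.1) [-0.31  0.61  0.18] -1.57 (0.58, -0.078, 0.12) [-0.26  0.67  0.32] -1.57 (0.456, 0.33, 0.1) [-0.48  0.6  -0.24] -1.57 (0.456, 0.24, 0.1) [-0.45  0.45 -0.11] -1.57 (0.62, -0.027, 0.05) [-0.3   0.63  0.25] -1.57 (0.46, -0.28, 0.06) [-0.23  0.4   0.7 ]
```

The two cameras agree to about 3 mm, and I'll use the mean. I'll start with the pot.

```bash
cat >> h.py <<'E'
def go(p,a,rate=.25): ctrl.movel(np.array(p,float),rate=rate,attitude=down(a))
def pick(x,y,z,a,hover,lift):
    ctrl.movep(np.array([x,y,z+hover]),down(a)); go((x,y,z),a,.12); ctrl.hold(.2)
    ctrl.gripper_close(); e=monitor.get_ee_pos()
    print("grip",monitor.get_grip_width(),monitor.get_finger_force(),np.round(e,4),np.round(monitor.get_wrist_force(),1))
    go((x,y,z+.02),a,.06); go((x,y,z+lift),a,.2)
    print("lifted",monitor.get_grip_width(),np.round(monitor.get_wrist_force(),1),monitor.get_time_s())
def place(x,y,z,a,carry,rate=.25,up=.1):
    go((x,y,carry),a,rate); go((x,y,z+.012),a,.15); go((x,y,z+.004),a,.03); ctrl.hold(.3); f0=monitor.get_wrist_force()[2]
    for k in range(9):
        zz=z+.003-.001*k; go((x,y,zz),a,.02); ctrl.hold(.08); f=monitor.get_wrist_force()[2]
        if f-f0>1.5: break
    print("contact dz",round(zz-z,4),f0,f,np.round(monitor.get_ee_pos(),4))
    ctrl.open_gripper(); go((x,y,zz+up),a,.15); print("t",monitor.get_time_s())
E
python3 - <<'E'
from h import *
ctrl.movep(np.array([.50,-.077,.27]),down(-.1))
pick(.577,-.077,.117,-.1,.13,.15)
place(.4615,.334,.117,-.119,.267)
E
```

```text
grip 0.020174797354492655 58.556199073791504 [ 0.577  -0.077   0.1172] [-0.4  1.2  5.8]
lifted 0.01997593799592091 [ 0.3 -0.1 -4.9] 9.25
contact dz 0.001 -5.161227726308256 -3.3276091220175292 [0.4615 0.334  0.118 ]
t 15.3583
```

Run:
```python
from h import *
ctrl.movep(np.array([.5797,.022,.24]),down(-.1))
pick(.5797,.022,.095,-.1,.1,.08)
place(.4495,.234,.095,-.119,.175)
ctrl.movep(np.array([.43,.28,.27]),down(0)); ctrl.hold(.4)
im,po=shot("w2"); t=capture("top"); cv2.imwrite("pics/top2.png",t)
a=cv2.resize(im[90:250,150:390],None,fx=2.5,fy=2.5,interpolation=cv2.INTER_CUBIC)   # 600x400
b=cv2.resize(t[170:250,80:180],(600*100//100//2,240),interpolation=cv2.INTER_CUBIC)  # 300x240 x3
c=cv2.resize(t[130:190,195:295],(300,180),interpolation=cv2.INTER_CUBIC)
o=np.zeros((580,700,3),np.uint8); o[:400,:600]=a; o[400:580,:300]=c; o[400:580,300:600]=b[:180]; cv2.imwrite("pics/m2.png",o)
```

```text
grip 0.017480179772345415 58.59587252140045 [0.5798 0.0219 0.0951] [-0.8 -0.5  2.8]
lifted 0.0174072735388312 [ 0.2  0.1 -2.8] 19.6667
contact dz 0.0 -1.8447986510462162 2.6473156582944446 [0.4496 0.234  0.0951]
t 24.9417
```

View pics/m2.png

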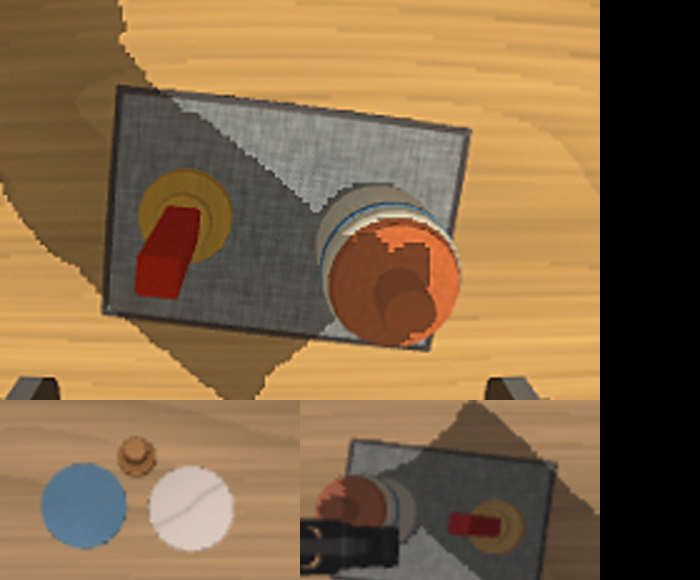

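The composite shows both objects upright on the mat: the knob at (409,312), the wax foot at (185,216). Both coasters and the seal are clear. Since I know where I placed them, I can work out each camera's bias.

Run:
```python
from h import *
P=np.load("pics/w2.npy")
w=lambda u,v:(150+(u+.5)/2.5-.5,90+(v+.5)/2.5-.5)
print("wrist knob",hit("wrist",*w(409,312),.123,P),"true .4615 .334"); print("wrist waxfoot",hit("wrist",*w(185,216),.010,P),"true .4496 .234")
mc=[hit("wrist",*w(*p),.003,P) for p in[(118,86),(470,129),(431,350),(102,314)]]; print("mat",np.mean(mc,0))
t=cv2.imread("pics/top2.png")
d=lambda u,v,ox,oy:(ox+(u+.5)/3-.5,oy+(v+.5)/3-.5)
print("top waxfoot",hit("top",*d(195,127,80,170),.010))
hsv=cv2.cvtColor(t,cv2.COLOR_BGR2HSV); sub=hsv[130:190,195:295]
for n,m in[("blue",(sub[...,0]>95)&(sub[...,0]<125)&(sub[...,1]>80)),("white",(sub[...,1]<50)&(sub[...,2]>140))]:
    v,u=np.nonzero(m); print(n,m.sum(),hit("top",195+u.mean(),130+v.mean(),.003))
print("seal",hit("top",*d(135.5,446,195,-3),.0)) if 0 else print("seal top",hit("top",*d(136,45,195,130),.045),"base",hit("top",*d(136,58,195,130),.008))
```

```text
wrist knob [0.46068841 0.33472798] true .4615 .334
wrist waxfoot [0.44998195 0.23501993] true .4496 .234
mat [0.45607224 0.28632325]
top waxfoot [0.44910591 0.23319134]
blue 581 [0.57908867 0.02115229]
white 613 [ 0.57653447 -0.07782981]
seal top [ 0.62744759 -0.02840908] base [ 0.62315545 -0.02737778]
```

Bias is within 1 mm for the mean of the two cameras. Next, a closer look at the case from the wrist to pin down the handle and lid angle.

```bash
cat >> h.py <<'E'
CASE=[.4605,-.2825,.0732]
def lidpt(th,l=(-.115,0,.04),case=None):
    x,y,a=case or CASE
    return R.from_euler('z',a).apply(R.from_euler('y',th).apply(l)+[.07,0,.0655])+[x,y,0]
E
python3 - <<'E'
from h import *
p=lidpt(.2); print(p)
ctrl.movep(np.array([.42,.1,.28]),down(0)); ctrl.movep(np.array([p[0]-.0,p[1],p[2]+.10]),down(CASE[2])); ctrl.hold(.4)
im,po=shot("w3"); print(po[0])
cv2.imwrite("pics/w3b.png",cv2.resize(im[60:340,100:420],None,fx=2.2,fy=2.2,interpolation=cv2.INTER_CUBIC)[:600])
E
```

```text
[ 0.4258322  -0.28504222  0.12754964]
[ 0.4259242  -0.2848627   0.22757864]
```

View pics/w3b.png

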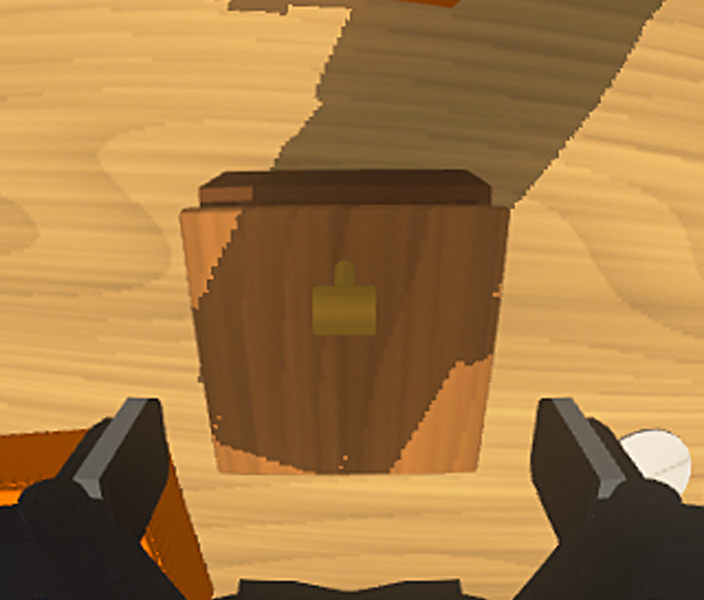

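The lid's near edge runs from (181,208) to (509,208), the far edge from (220,472) to (478,472), and the handle is at (344,311). The yaw matches. I'll refit with these points.

Run:
```python
from h import *
from scipy.optimize import least_squares
P={k:np.load(f"pics/{k}.npy") for k in("w_obj","w_case","w3")}
w=lambda u,v:((u+.5)/1.5-.5,(v+.5)/1.5-.5)
w3=lambda u,v:(100+(u+.5)/2.2-.5,60+(v+.5)/2.2-.5)
t=lambda u,v:(190+(u+.5)/4-.5,130+(v+.5)/4-.5)
H=(-.115,0,.04);c=[(0,.065,.008),(0,-.065,.008),(-.14,-.065,.008),(-.14,.065,.008)]
obs=[("top",None,t(490,205),c[0]),("top",None,t(685,188),c[1]),("top",None,t(720,400),c[2]),("top",None,t(510,418),c[3]),("top",None,t(629,358),H)]
obs+=[("wrist","w_case",w(283,210),c[2]),("wrist","w_case",w(482,194),c[3]),("wrist","w_case",w(478,368),c[0]),("wrist","w_case",w(314,380),c[1]),("wrist","w_case",w(384,262),H)]
obs+=[("wrist","w3",w3(181,208),c[2]),("wrist","w3",w3(509,208),c[3]),("wrist","w3",w3(478,472),c[0]),("wrist","w3",w3(220,472),c[1]),("wrist","w3",w3(344.5,311),H)]
def res(p):
    return np.concatenate([proj(o[0],lidpt(p[3],o[3],list(p[:3])),None if o[1] is None else P[o[1]])[0]-o[2] for o in obs])
for sel in(obs,obs[:5],obs[5:]):
    obs=sel; s=least_squares(res,[.462,-.287,.1,.1]); print(s.x.round(4),lidpt(s.x[3],H,list(s.x[:3])).round(4),res(s.x).reshape(-1,2).round(1).tolist())
```

```text
[ 0.4599 -0.2822  0.0785  0.2067] [ 0.4257 -0.2849  0.1283] [[-1.6, -0.2], [-0.8, -0.0], [-0.1, -0.0], [0.7, -0.0], [-1.6, 0.2], [-2.2, 0.3], [0.6, 0.4], [-0.0, 0.1], [-0.4, -0.2], [0.2, -2.4], [-0.7, 1.9], [1.3, 1.1], [-0.6, 0.0], [-0.7, 0.5], [0.5, -1.3]]
[ 0.46   -0.2841  0.0679  0.2043] [ 0.4256 -0.2864  0.128 ] [[-0.6, -0.5], [0.2, 0.2], [0.3, 0.3], [1.1, -0.3], [-1.0, 0.3]]
[ 0.46   -0.282   0.0796  0.2053] [ 0.4257 -0.2848  0.1281] [[-2.1, 0.3], [0.7, 0.3], [0.1, 0.1], [-0.2, -0.1], [0.3, -2.4], [-0.5, 2.0], [1.3, 1.0], [-0.4, 0.0], [-0.5, 0.6], [0.7, -1.3]]
```

```bash
sed -i 's/^CASE=.*/CASE=[.460,-.283,.075]/' h.py
cat >> h.py <<'E'
def arc(th0,th1,n,rate):
    fm=0
    for th in np.linspace(th0,th1,n+1)[1:]:
        go(lidpt(th)+[0,0,.002],CASE[2],rate); f=np.linalg.norm(monitor.get_wrist_force()); fm=max(fm,f)
        if f>40: print("HIGH",th,monitor.get_wrist_force()); break
    print("arc end",th,"fmax",fm,np.round(monitor.get_wrist_force(),1),monitor.get_grip_width(),monitor.get_time_s())
E
python3 - <<'E'
from h import *
p=lidpt(.206); go(p+[0,0,.03],CASE[2],.12); go(p+[0,0,.002],CASE[2],.08); ctrl.hold(.2)
print(p,monitor.get_wrist_force().round(1)); ctrl.gripper_close(); print(monitor.get_grip_width(),monitor.get_wrist_force().round(1))
arc(.206,1.62,10,.08)
E
```

```text
[ 0.42570997 -0.28557659  0.12817708] [0.3 0.7 0.2]
0.020803445999746376 [ 0.5 -7.   0.9]
arc end 1.62 fmax 7.472211028582403 [-0.6 -4.3  5.4] 0.020722236003947864 34.225
```

Run:
```python
from h import *
ctrl.open_gripper(); e=monitor.get_ee_pos(); go(e+[0,0,.09],CASE[2],.2)
ctrl.movep(np.array([.46,-.08,.25]),down(-.4))
pick(.6245,-.0267,.039,-.8,.12,.13)
go((.46,-.06,.169),-.8)
place(CASE[0],CASE[1],.046,-.8,.169,up=.17)
ctrl.movep(np.array([.40,-.20,.27]),down(CASE[2])); ctrl.hold(.4)
im,po=shot("w4"); s=capture("scene"); cv2.imwrite("pics/s4.png",s)
o=np.zeros((600,700,3),np.uint8); o[:384,:512]=im; o[384:594,:300]=cv2.resize(s[150:255,90:240],None,fx=2,fy=2); 
t=capture("top"); cv2.imwrite("pics/t4.png",t); o[384:594,310:610]=cv2.resize(t[150:255,270:420],None,fx=2,fy=2); cv2.imwrite("pics/m4.png",o)
```

```text
grip 0.019773452268038023 58.457549829036 [ 0.6245 -0.0267  0.0391] [-0.3  0.3  2.8]
lifted 0.01975551455794528 [-0.2 -1.4 -2.3] 40.325
contact dz -0.001 -2.7113049036397032 2.1730743965410273 [ 0.4601 -0.283   0.0451]
t 47.4
```

View pics/m4.png

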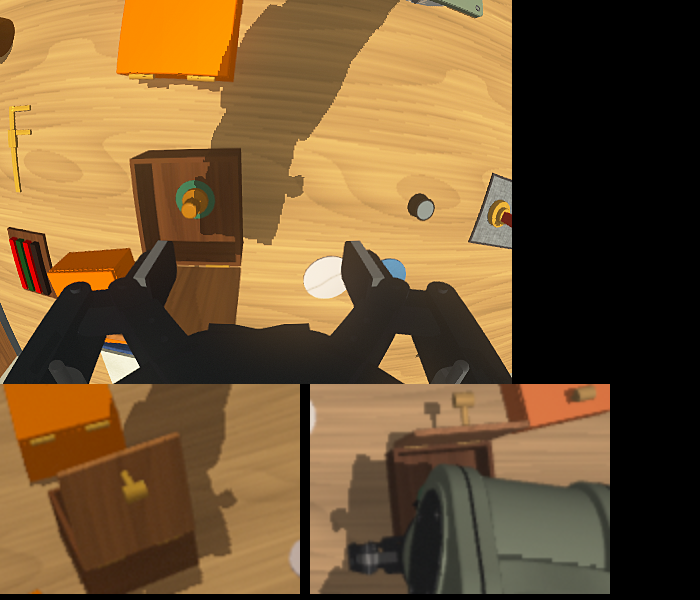

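The lid stands upright, and the seal stands on the green pad at (196,199). I'll zoom in to check that it is centred.

Run:
```python
import cv2
im=cv2.imread("pics/w4.png"); cv2.imwrite("pics/c4.png",cv2.resize(im[170:230,160:230],None,fx=8,fy=8,interpolation=cv2.INTER_CUBIC))
```

View pics/c4.png

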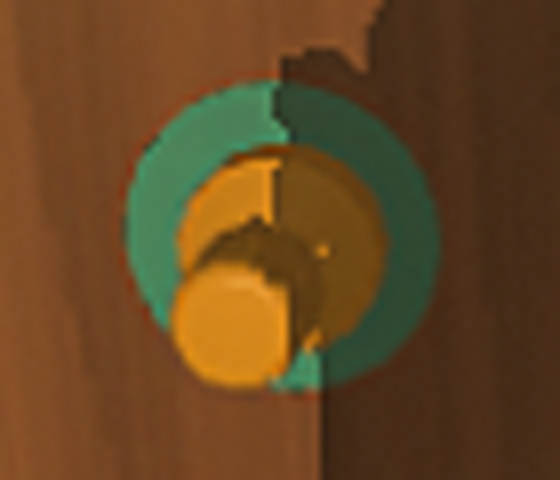

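The pad's centre is at (282,236) and the seal base's at about (283,250), which matches to within 2 mm once parallax is allowed for. Now I'll close the lid.

Run:
```python
from h import *
p=lidpt(1.62); ctrl.movep(p+[0,0,.10],down(CASE[2])); go(p+[0,0,.002],CASE[2],.12); ctrl.hold(.2)
f=monitor.get_wrist_force(); print(f.round(1))
ctrl.gripper_close(); print(monitor.get_grip_width(),monitor.get_wrist_force().round(1))
arc(1.62,.15,11,.07)
th=.15
while th>-.03:
    th-=.015; go(lidpt(th)+[0,0,.002],CASE[2],.02); ctrl.hold(.05); f=monitor.get_wrist_force()
    if f[2]>10: break
print("th",th,f.round(1)); 
ctrl.open_gripper(); ctrl.hold(.2); e=monitor.get_ee_pos(); print(e,lidpt(0)); go(e+[0,0,.12],CASE[2],.2); ctrl.hold(.3)
im,po=shot("w5"); cv2.imwrite("pics/w5b.png",im[60:340,100:420]); print(monitor.get_time_s())
```

```text
[-0.1 -0.2 -0.1]
0.020622859362386985 [ 1.4 -2.7  1.8]
arc end 0.15 fmax 9.511049690333678 [-0.2 -9.2  2.2] 0.02112607899994645 55.4083
th -0.014999999999999986 [-3.8 -5.9 31.1]
[ 0.4145252  -0.28642507  0.10575757] [ 0.4151265  -0.28637184  0.1055    ]
60.65
```

View pics/w5b.png

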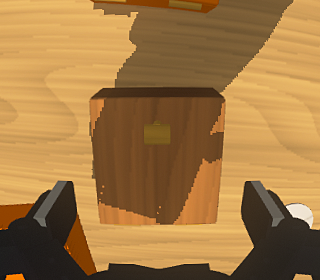

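The lid is shut, with its near edge flush on the case. Next I'll return the pot and then the wax.

Run:
```python
from h import *
ctrl.movep(np.array([.43,.0,.29]),down(-.1))
ctrl.movep(np.array([.4615,.334,.26]),down(-.119))
pick(.4615,.334,.1175,-.119,.13,.15)
place(.577,-.0773,.1175,-.1,.2675,up=.13)
ctrl.movep(np.array([.4495,.234,.24]),down(-.119))
pick(.4495,.234,.095,-.119,.1,.08)
go((.52,.12,.175),-.1); place(.5792,.022,.095,-.1,.175,up=.15)
ctrl.movep(np.array([.50,-.03,.30]),down(0)); ctrl.hold(.4)
im,po=shot("w6"); 
ctrl.movep(np.array([.35,.30,.30]),down(0)); ctrl.hold(.3)
t=capture("top"); s=capture("scene"); cv2.imwrite("pics/t6.png",t)
o=np.zeros((600,800,3),np.uint8); o[:300,:400]=cv2.resize(im[110:260,150:350],None,fx=2,fy=2,interpolation=cv2.INTER_CUBIC)
o[300:600,:400]=cv2.resize(t[125:200,190:290],None,fx=4,fy=4,interpolation=cv2.INTER_CUBIC); o[:384,400:]=cv2.resize(s[80:272,80:280],(400,384)); cv2.imwrite("pics/m6.png",o); print(monitor.get_time_s())
```

```text
grip 0.020148721502667867 58.61225187778473 [0.4615 0.3341 0.1177] [-1.1  0.1  5.4]
lifted 0.020983565559460363 [-0.8  0.  -4.9] 66.6333
contact dz 0.0 -4.43652294265463 2.4789331704794435 [ 0.5772 -0.0773  0.1177]
t 73.275
grip 0.0177925859190326 58.84588301181793 [0.4496 0.234  0.0951] [-1.  -0.7  4.9]
lifted 0.017326784430730255 [ 1.1  0.2 -2.4] 77.5917
contact dz 0.0 -2.2253075784440792 2.469000432775323 [0.5794 0.022  0.0952]
t 83.35
86.075
```

View pics/m6.png

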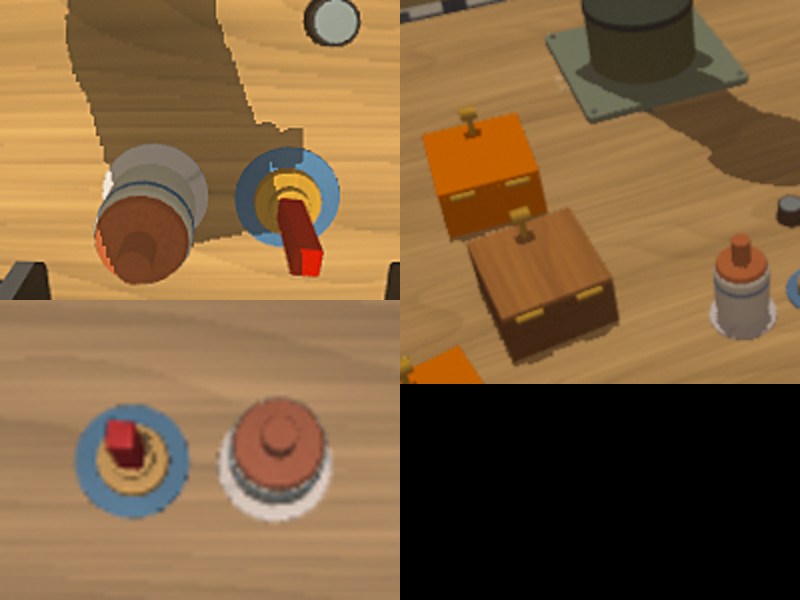

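The wax foot at (132,459) sits on the blue coaster centred at (132,461), and the pot looks as it did at the start on the white coaster. Both stand upright, and the case is shut. Handing in.

```bash
python3 -c "
from station import *
print(workorder.close_job())"
```

```text
the job is handed in; nothing more can be done
None
```

The job is handed in after about 86 s of robot time: the seal is upright on the green pad in the shut case, the pot and wax stick are back in the middle of their coasters, and the loupe and vise were never touched.

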